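# Slide a glaze test tile along the rail into its corner pocket

### The job

First push the loose glaze test tile straight across the wooden jig until it lies against the long back rail, then slide it along the rail, keeping it against the rail all the way, into the empty corner pocket until it is fully home against the end stop. Only push it: it must never be lifted off the board. Leave the tile in the other pocket and the kiln post, bottle and saucers where they are.

Things in the scene. Friction and masses are not known exactly. Their poses are not given: they have to be found in the camera images.
- jig: Glazing jig fixed on the bench, turned up to 0.3 rad: plywood board 200 (x) x 320 (y) mm, its top 15 mm above the bench. Origin at the centre of its underside; its +x points to the long back rail, away from the robot. Each end of the rail has a corner pocket: rail, end stop and a steel lip facing the rail. All positions below are in this frame, in mm.
- rail (a point): Top edge of the back rail at mid-length, on its inner face (x = 84, y = 0, z = 33). The rail is dark wood, runs the full 320 mm along y and stands 18 mm above the board.
- stop_left (a point): Top edge of the left end stop's inner face (x = 60, y = +148, z = 33); the stop spans x 24 to 84. A steel lip 4 mm thick (x 32 to 36, top 14 mm above the board) runs from it inwards to y = +113: the pocket is a channel 48 mm wide and 35 mm deep, open towards mid-rail. A tile that is home sticks out 10 mm past the lip.
- stop_right (a point): The same for the right end stop, the mirror image: x = 60, y = -148, z = 33, its lip running inwards to y = -113.
- pad: Thin cork patch 40 x 40 mm, under 1 mm, not felt, in the pocket that is empty (either end): x = 60.5, y = +124.5 or -124.5 in the jig's frame. Origin at its centre on the board's top, axes parallel to the jig's. A tile fully home (touching rail and end stop) has its centre 1 mm past this point towards the rail and 1 mm towards the stop.
- tile: The loose test tile to move: square terracotta tile 45 x 45 x 14 mm, about 60 g, with a pale glazed face. It starts in the open middle of the board (within 25 mm of mid-length, its centre 84 to 119 mm from the rail's face), turned up to 0.4 rad to the rail. Origin at the centre of its underside.
- seated_tile: Another tile of the same kind and size, already home in the other pocket. Origin at the centre of its underside. Leave it alone.
- post: Cream refractory kiln post, loose upright cylinder 35 mm in diameter, 50 mm tall, standing on the board near its corner nearest the robot on the left (jig x about -72 mm, y about +115 to +135 mm). Origin at the centre of its underside. Leave it alone.
- bottle: Tall celadon bottle, 76 mm in diameter, 205 mm tall, standing loose on the bench to the right of the jig. Origin at the centre of its underside. Leave it alone.
- saucers: Two stacked terracotta saucers, 140 mm in diameter, 31 mm high together, on the bench to the left of the jig. Origin at the centre of the underside. Leave them alone.
Things that resemble listed ones, but are neither listed nor needed, are in the scene too. What is shaped like the tile but pink or red is not meant.

How it is judged (in metres and radians):
On the way:
1. the tile is pushed against the rail (within 5 mm) while its centre is still more than 60 mm short of its place in the pocket (x of tile in the frame of pad above -0.004 m and (y of tile in the frame of pad above 0.06 m or y of tile in the frame of pad below -0.06 m)), for 0.1 s.
At the end, for the whole second after the job is handed in: The tile lies flat and at rest on the board inside the pocket that was empty: within 4 mm of the cork patch's centre across the rail and within 3 mm along it (less than 4 mm from the end stop) (x of tile in the frame of pad between -0.004 and 0.004 m and y of tile in the frame of pad between -0.003 and 0.003 m and z of tile in the frame of jig between 0.012 and 0.018 m and angle between tile's own z axis and vertical below 0.1 rad and linear speed of tile below 0.01 m/s); the robot touches nothing.
It fails at once if the tile is lifted more than 10 mm off the board (z of tile in the frame of jig above 0.025 m).
It fails at once if the tile is tipped up more than about 30 degrees (angle between tile's own z axis and vertical above 0.5 rad).
It fails at once if the tile leaves the rail by more than about 13 mm on the last 75 mm to the pocket (x of tile in the frame of pad below -0.012 m and y of tile in the frame of pad between -0.075 and 0.075 m).
It fails at once if the tile already in the other pocket is moved more than 6 mm (distance of seated_tile from where it was at the start of the episode above 0.006 m).
It fails at once if the kiln post, the bottle or the saucers are moved more than 15 mm (distance of any of post, bottle, saucers from where it was at the start of the episode above 0.015 m).
It also fails if it takes over 48 s, if anything falls off the work surface, if the arm or the gripper's body presses on something with over 40 N, if the wrist force passes 120 N, or if a joint passes its speed limit or range.

### The arm

A 7-joint arm with a two-finger parallel gripper is mounted at the origin on the work surface. World frame = base frame: x ahead of the robot, y to its left, z up, the work surface at z = 0. Lengths are in m, angles in degrees, forces in N, time in s.
With the tool pointing down it reaches from about 0.425 to 0.875 m from the base axis. Payload 4.7 kg.
Tool frame: the origin (TCP) lies on the mounting face of the last link; the fingertips stand 182 mm ahead of it and the grasp point (between the pads) lies 164 mm ahead of it; z points along the fingers, y is the line along which they close (so a half turn about z gives the same grasp; the last joint's range is limited). The gripper opens to 87 mm and grips with 3 to 60 N. Pads are 19 mm wide; open, the fingers measure 117 mm over their backs; the gripper's body (75 mm by 190 mm) begins 51 mm behind the grasp point.
Start: joints at [-72.416, 18.392, -4.016, 83.108, 1.295, 78.541, -3.26], TCP at [0.188, 0.622, 0.405] pointing down, gripper open.
Joint ranges: [-163.93, 163.93], [-17.29, 119.83], [-79.2, 71.16], [3.27, 140.29], [-89.18, 269.18], [5.43, 117.66], [-154.24, 154.24]. Speed limits (degrees/s): [147.25, 147.25, 180, 180, 180, 180, 180].

### API

Orientations are given as [roll, pitch, yaw] about the fixed x, y, z axes, in that order (R = Rz(yaw) Ry(pitch) Rx(roll)).
In Python, from cell import env gives the robot as it stands.
- The arm moves only by the tool servo_tool, never from a script. Its argument "plan" is a list of rows, each an object with "xyz": the shift along the tool's x, y, z in cm, a list of three; "twist": the turn, a rotation vector about the tool's x, y, z in degrees, a list of three; "jaw": the closure, from 0 (fully open) to 1 (shut). In form: [{"xyz": [x, y, z], "twist": [wx, wy, wz], "jaw": jaw}, ...]. A call has 1 to 10 rows; each row is the pose to reach, as a shift and turn from the pose commanded when the call began, along the tool's axes at that moment; what a row does not reach only later rows make up. A row lasts 1/12 s, in which the tool goes at most 41.7 mm and 7.16 degrees, less where a joint would pass 70% of its speed; a pose out of reach is approached as far as the arm can. A call with a gripper value outside its range is refused whole. The fingers move at their own pace and stop on an object; "newtons" is the grip in N (left out, the last holds). Time passes only in rows, so rows that repeat a pose let the fingers close. It gives the time, the measured TCP pose, the force, the opening and the grip force at its end, in the units of the state.
- env.get_obs(): the state, without advancing time (a new reading comes with each control period).
- env.read_camera(name): name is "side" or "top"; returns a dict with "img" (420x560x3 uint8, red, green, blue), "camera_matrix" (3x3 intrinsics, pixels), "R" (3x3) and "t" (3): a world point X has camera coordinates R X + t. Camera axes: x right, y down, z forward; pixel columns grow to the right and rows downward; lengths in m; the calibration is good to about 2 mm. A picture is of the moment at which its call begins. There is no depth.
- env.sign_off(): hands the job in; it is judged then, once.
The state is a dict: "time_s": time; "qpos": joint angles; "joint_velocities": joint speeds; "effort": joint torques, N m; "tool_pos": TCP position; "tool_rot": TCP orientation; "force": force on the tool from outside, world axes, zero at the start; "wrist_torque": the same for the moment, N m; "grip_width": finger opening in m; "grasp_force": force on a finger pad.
Only numpy, scipy, OpenCV 4.12 (cv2) and the standard library are available. Lean on these libraries where they do the work, as an engineer would, in place of code of your own. Each camera call takes 0.05 s, during which the arm holds its last target. There are 200 camera calls.

## Working session

There is one attempt and no reset: what is moved stays moved. The work goes in short steps, Python scripts to look and compute and a tool call to move; the robot and the scene stay as the last step left them, time stands still between calls to the robot, and variables do not carry over. Pictures are saved under pics/ and viewed, at most 10 in all, crops included, and the job is handed in when it is done.

Besides the shell and the picture viewer there is one more tool, called after ">>>" as name(argument=value, ...) on one line, values as JSON. servo_tool: Moves the arm, as the interface text tells. Its arguments: {"type":"object","properties":{"plan":{"type":"array","items":{"type":"object","properties":{"xyz":{"type":"array","items":{"type":"number"}},"twist":{"type":"array","items":{"type":"number"}},"jaw":{"type":"number"}}}},"newtons":{"type":"number"}},"required":["plan"]}

```bash
mkdir -p pics; ls
python3 - <<'E'
from cell import env
import cv2
for n in ("top","side"):
    c=env.read_camera(n); cv2.imwrite(f"pics/{n}0.png",c["img"][:,:,::-1]); print(n,c["camera_matrix"].tolist(),c["R"].round(4).tolist(),c["t"].round(4).tolist())
o=env.get_obs(); print(o["time_s"],o["tool_pos"],o["tool_rot"],o["force"])
E
```

```text
pics
top [[420.5159390908683, 0.0, 282.4202319714422], [0.0, 420.5159390908683, 206.7266748859464], [0.0, 0.0, 1.0]] [[0.0646, -0.9979, -0.0034], [-0.978, -0.0626, -0.1987], [0.1981, 0.0162, -0.98]] [-0.0161, 0.5496, 0.8882]
side [[404.31503145102135, 0.0, 287.9475099829048], [0.0, 404.31503145102135, 209.60336928549305], [0.0, 0.0, 1.0]] [[-0.9653, -0.2613, 0.0051], [-0.1781, 0.6436, -0.7443], [0.1912, -0.7194, -0.6678]] [0.5551, 0.1357, 0.9672]
0.1 [0.18758602 0.62214477 0.40376825] [-1.79899538e+02  7.62484324e-03  1.63225136e+02] [-0.80476379  0.2023438   0.39959792]
```

View pics/top0.png

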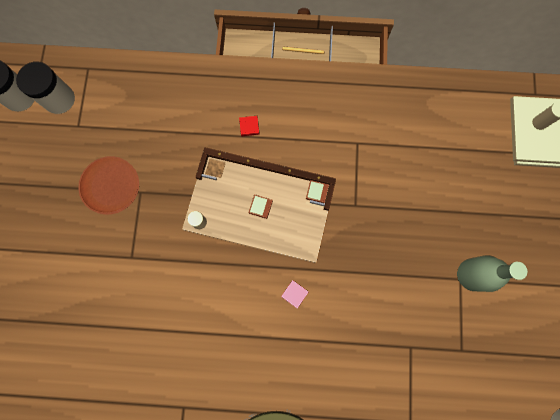

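View pics/side0.png

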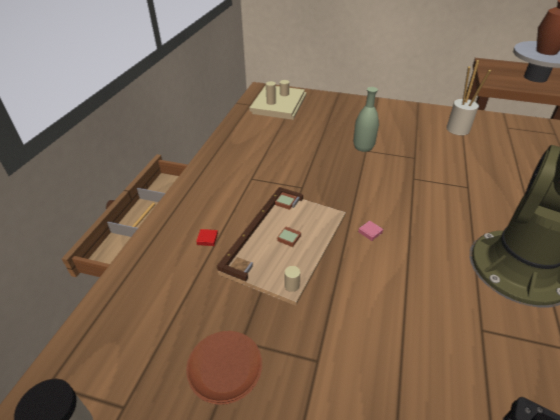

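The loose tile, with a pale face, is at top (260,206) and side (289,237). The seated tile is in the right pocket at top (317,191), and the empty left pocket with the cork is at top (213,168). The red (249,125) and pink (295,294) squares are distractors because of their colour. I'll confirm this in enlarged crops.

Run:
```python
import cv2
a=cv2.imread("pics/top0.png")[140:270,175:345]; cv2.imwrite("pics/topc.png",cv2.resize(a,None,fx=4.6,fy=4.6,interpolation=cv2.INTER_CUBIC))
a=cv2.imread("pics/side0.png")[180:305,210:355]; cv2.imwrite("pics/sidec.png",cv2.resize(a,None,fx=4.6,fy=4.6,interpolation=cv2.INTER_CUBIC))
```

```text
(no output)
```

View pics/topc.png

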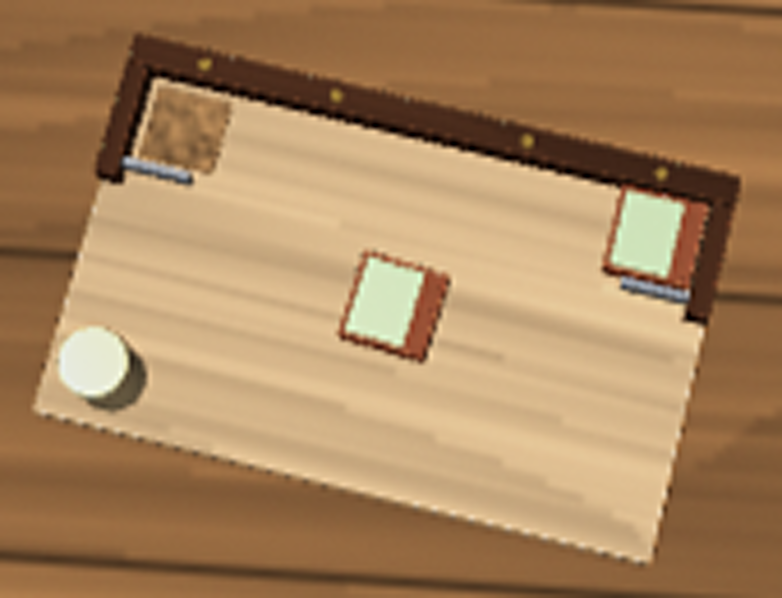

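View pics/sidec.png

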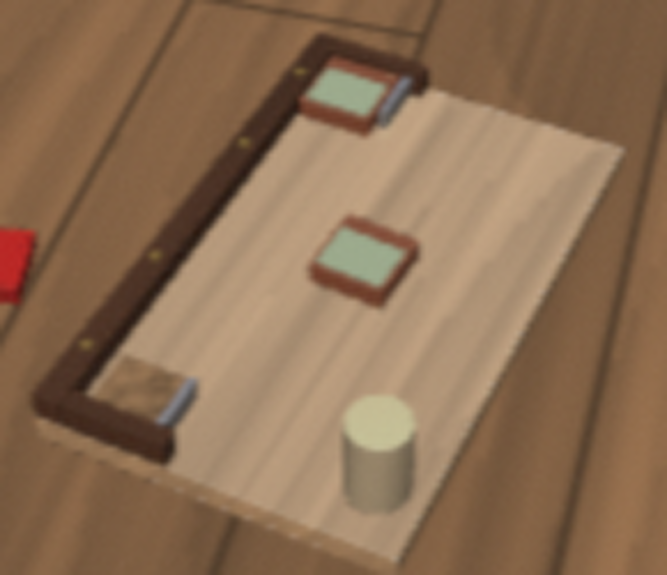

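Both crops agree: the pale-faced tile lying alone mid-board, at top crop (395,305) and side crop (363,258), is the loose one. Cork fills the empty left pocket at top crop (182,127), and the seated tile is on the right. I'll fit the poses from both views.

```bash
cat > h.py <<'E'
import numpy as np, cv2
from scipy.optimize import least_squares
CAM={"top":([[420.516,0,282.420],[0,420.516,206.727],[0,0,1]],[[0.0646,-0.9979,-0.0034],[-0.978,-0.0626,-0.1987],[0.1981,0.0162,-0.98]],[-0.0161,0.5496,0.8882]),
"side":([[404.315,0,287.9475],[0,404.315,209.603],[0,0,1]],[[-0.9653,-0.2613,0.0051],[-0.1781,0.6436,-0.7443],[0.1912,-0.7194,-0.6678]],[0.5551,0.1357,0.9672])}
OFF={"top":(175,140),"side":(210,180)}
def proj(n,X):
    K,R,t=map(np.array,CAM[n]); p=(X@R.T+t)@K.T; return p[:,:2]/p[:,2:]
def world(p,L):
    x,y,z,a=p; c,s=np.cos(a),np.sin(a); L=np.array(L)/1000
    return np.c_[x+c*L[:,0]-s*L[:,1],y+s*L[:,0]+c*L[:,1],z+L[:,2]]
def fit(obs,p0):  # obs: {cam: [(local mm, crop px)]}
    def r(p):
        return np.concatenate([(proj(n,world(p,[o[0] for o in v]))-((np.array([o[1] for o in v])+.5)/4.6-.5+OFF[n])).ravel() for n,v in obs.items()])
    s=least_squares(r,p0,loss="soft_l1"); return s.x,r(s.x).round(1)
E
python3 - <<'E'
from h import *
J={"top":[((100,160,33),(137,35)),((100,-160,33),(740,180)),((24,160,33),(96,178)),((24,148,33),(122,183)),((24,-160,33),(706,323)),((24,-148,33),(685,318)),((-100,160,15),(36,412)),((-100,-160,15),(652,563))],
"side":[((100,160,33),(35,400)),((100,-160,33),(320,35)),((24,-160,33),(428,70)),((-100,-160,15),(624,149)),((-100,160,15),(400,562))]}
j,r=fit(J,[.55,.05,0,-.2]); print("jig",j,r)
h=22.5
T={"top":[((h,h,14),(370,250)),((h,-h,14),(450,273)),((-h,-h,14),(425,362)),((-h,h,14),(340,337))],
"side":[((h,-h,14),(350,215)),((-h,-h,14),(418,243)),((-h,h,14),(380,290)),((h,h,14),(310,264))]}
t,r=fit(T,[.55,.05,0.015,-.2]); print("tile",t,r)
c,s=np.cos(j[3]),np.sin(j[3]); d=t[:2]-j[:2]
print("tile in jig",c*d[0]+s*d[1],-s*d[0]+c*d[1],t[3]-j[3])
E
```

```text
jig [ 0.55923814  0.0739897  -0.00405158 -0.17519799] [-0.1  0.6  0.5 -0.2 -0.  -0.5 -0.8 -0.4  0.9 -0.2  0.4 -0.4 -0.2  0.7
  0.1  0.8 -0.3 -0.2 -0.6  0.1  0.7 -0.1  0.   0.5 -0.1  0.7]
tile [ 0.55387216  0.06982407  0.01282449 -0.23579354] [-0.5  0.1  0.5  0.7  0.1 -0.4 -0.  -0.6 -0.4 -0.4  0.6 -0.4  0.4  0.9
 -0.5  0.1]
tile in jig -0.004557749077295155 -0.005037169504125893 -0.060595555719286126
```

>>> servo_tool(plan=[{"xyz": [-4,-3.7,0],"twist": [0,0,-1],"jaw": 1},{"xyz": [-7,-6.5,0],"twist": [0,0,-2],"jaw": 1},{"xyz": [-10,-9.3,0],"twist": [0,0,-3],"jaw": 1},{"xyz": [-13,-12.1,0],"twist": [0,0,-4],"jaw": 1},{"xyz": [-16,-14.9,0],"twist": [0,0,-5],"jaw": 1},{"xyz": [-19,-17.7,0],"twist": [0,0,-6],"jaw": 1},{"xyz": [-22,-20.5,0],"twist": [0,0,-6.7],"jaw": 1},{"xyz": [-25,-23.3,0],"twist": [0,0,-6.7],"jaw": 1},{"xyz": [-28,-26.1,0],"twist": [0,0,-6.7],"jaw": 1},{"xyz": [-28,-26.1,0],"twist": [0,0,-6.7],"jaw": 1}], newtons=20)

```text
time_s: 0.93
tool_pos: [0.3842, 0.2846, 0.4048]
tool_rot: [-179.9, 0.1, 169.3]
force: [-0.8, 1.0, -0.5]
grip_width: 0.0283
grasp_force: 0.0
```

>>> servo_tool(plan=[{"xyz": [-2.6,-3.1,0],"twist": [0,0,0],"jaw": 1},{"xyz": [-5.2,-6.2,0],"twist": [0,0,0],"jaw": 1},{"xyz": [-7.8,-9.3,0],"twist": [0,0,0],"jaw": 1},{"xyz": [-10.4,-12.4,0],"twist": [0,0,0],"jaw": 1},{"xyz": [-13,-15.5,0],"twist": [0,0,0],"jaw": 1},{"xyz": [-15,-17.8,0],"twist": [0,0,0],"jaw": 1},{"xyz": [-15.9,-18.8,0],"twist": [0,0,0],"jaw": 1},{"xyz": [-15.9,-18.8,0],"twist": [0,0,0],"jaw": 1},{"xyz": [-15.9,-18.8,0],"twist": [0,0,0],"jaw": 1},{"xyz": [-15.9,-18.8,0],"twist": [0,0,0],"jaw": 1}])

```text
time_s: 1.77
tool_pos: [0.5035, 0.0801, 0.4044]
tool_rot: [180.0, -0.1, 170.0]
force: [-0.5, -0.0, 0.5]
grip_width: 0.0001
grasp_force: 0.0
```

>>> servo_tool(plan=[{"xyz": [0,0,3],"jaw": 1,"twist": [0,0,0]},{"xyz": [0,0,6],"jaw": 1,"twist": [0,0,0]},{"xyz": [0,0,9],"jaw": 1,"twist": [0,0,0]},{"xyz": [0,0,12],"jaw": 1,"twist": [0,0,0]},{"xyz": [0,0,15],"jaw": 1,"twist": [0,0,0]},{"xyz": [0,0,17],"jaw": 1,"twist": [0,0,0]},{"xyz": [0,0,18.5],"jaw": 1,"twist": [0,0,0]},{"xyz": [0,0,18.5],"jaw": 1,"twist": [0,0,0]},{"xyz": [0,0,18.5],"jaw": 1,"twist": [0,0,0]},{"xyz": [0,0,18.5],"jaw": 1,"twist": [0,0,0]}])

```text
time_s: 2.6
tool_pos: [0.5043, 0.0798, 0.2208]
tool_rot: [179.9, 0.1, 170.0]
force: [0.5, 1.0, 0.8]
grip_width: 0.0002
grasp_force: 0.0
```

```bash
cat > look.py <<'E'
import sys,cv2
from cell import env
n,o=sys.argv[1:3]
a=env.read_camera(n)["img"][:,:,::-1]
a=a[140:270,175:345] if n=="top" else a[180:305,210:355]
cv2.imwrite(f"pics/{o}.png",cv2.resize(a,None,fx=4.6,fy=4.6,interpolation=cv2.INTER_CUBIC))
E
python3 look.py side s1
```

```text
(no output)
```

View pics/s1.png

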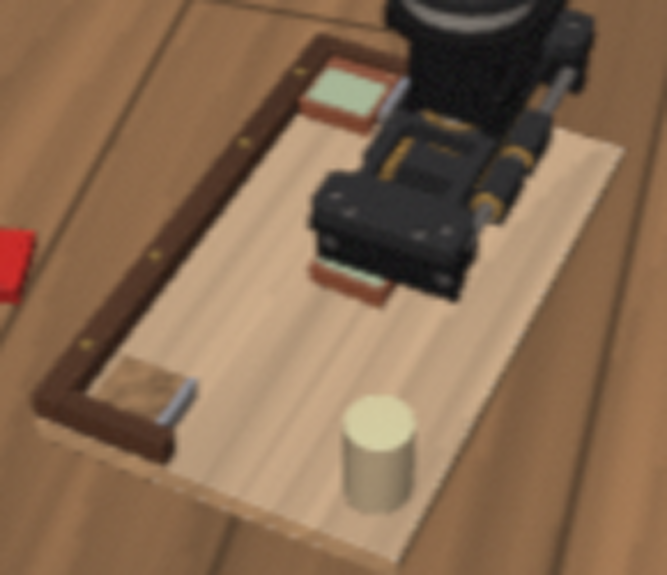

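The side crop shows the gripper closed behind the tile, whose front corner is visible at (385,300), with no contact yet and the post clear at (378,450). Next I lower to push height and push towards the rail.

>>> servo_tool(plan=[{"xyz": [0,0,0.8],"jaw": 1,"twist": [0,0,0]},{"xyz": [0,0,1.6],"jaw": 1,"twist": [0,0,0]},{"xyz": [0,0,1.6],"jaw": 1,"twist": [0,0,0]},{"xyz": [0,0,1.6],"jaw": 1,"twist": [0,0,0]},{"xyz": [-0.5,0,1.6],"jaw": 1,"twist": [0,0,0]},{"xyz": [-1.0,0,1.6],"jaw": 1,"twist": [0,0,0]},{"xyz": [-1.4,0,1.6],"jaw": 1,"twist": [0,0,0]},{"xyz": [-1.8,0,1.6],"jaw": 1,"twist": [0,0,0]},{"xyz": [-2.2,0,1.6],"jaw": 1,"twist": [0,0,0]},{"xyz": [-2.6,0,1.6],"jaw": 1,"twist": [0,0,0]}])

```text
time_s: 3.48
tool_pos: [0.5301, 0.0741, 0.2038]
tool_rot: [180.0, -0.0, 169.9]
force: [-1.3, -1.1, 0.6]
grip_width: 0.0005
grasp_force: 0.2
```

>>> servo_tool(plan=[{"xyz": [-0.4,0,0],"jaw": 1,"twist": [0,0,0]},{"xyz": [-0.8,0,0],"jaw": 1,"twist": [0,0,0]},{"xyz": [-1.2,0,0],"jaw": 1,"twist": [0,0,0]},{"xyz": [-1.6,0,0],"jaw": 1,"twist": [0,0,0]},{"xyz": [-2.0,0,0],"jaw": 1,"twist": [0,0,0]},{"xyz": [-2.4,0,0],"jaw": 1,"twist": [0,0,0]},{"xyz": [-2.8,0,0],"jaw": 1,"twist": [0,0,0]},{"xyz": [-3.1,0,0],"jaw": 1,"twist": [0,0,0]},{"xyz": [-3.3,0,0],"jaw": 1,"twist": [0,0,0]},{"xyz": [-3.3,0,0],"jaw": 1,"twist": [0,0,0]}])

```text
time_s: 4.32
tool_pos: [0.5626, 0.0682, 0.2038]
tool_rot: [-180.0, 0.0, 169.9]
force: [-0.7, -0.2, 0.2]
grip_width: 0.0005
grasp_force: 0.0
```

```bash
python3 look.py top t2; python3 -c "
from cell import env;import numpy as np
o=env.get_obs();d=o['tool_pos'][:2]-[.55924,.07399];c,s=.9847,-.1743;print(o['force'],o['tool_pos'],(c*d[0]+s*d[1])*1e3,(-s*d[0]+c*d[1])*1e3)"
```

```text
[ 0.59743674 -0.77440246 -0.48922816] [0.56233267 0.06830295 0.20374866] 4.036603133440388 -5.0609813612733054
```

View pics/t2.png

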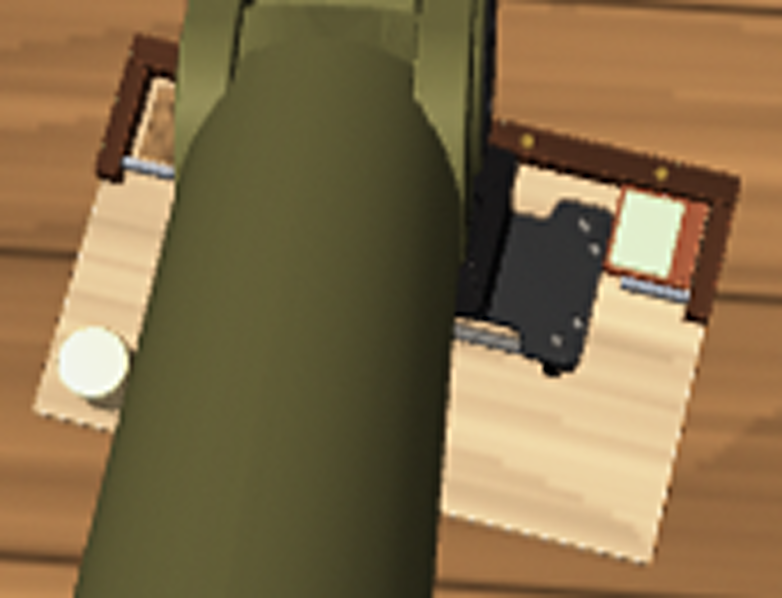

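The arm hides the tile in the top view, but the seated tile at (648,235) is untouched. I'll go on by force, slowly near the rail.

>>> servo_tool(plan=[{"xyz": [-0.3,0,0],"jaw": 1,"twist": [0,0,0]},{"xyz": [-0.6,0,0],"jaw": 1,"twist": [0,0,0]},{"xyz": [-0.9,0,0],"jaw": 1,"twist": [0,0,0]},{"xyz": [-1.2,0,0],"jaw": 1,"twist": [0,0,0]},{"xyz": [-1.5,0,0],"jaw": 1,"twist": [0,0,0]},{"xyz": [-1.7,0,0],"jaw": 1,"twist": [0,0,0]},{"xyz": [-1.9,0,0],"jaw": 1,"twist": [0,0,0]},{"xyz": [-2.1,0,0],"jaw": 1,"twist": [0,0,0]},{"xyz": [-2.2,0,0],"jaw": 1,"twist": [0,0,0]},{"xyz": [-2.2,0,0],"jaw": 1,"twist": [0,0,0]}])

```text
time_s: 5.2
tool_pos: [0.584, 0.0645, 0.2038]
tool_rot: [180.0, 0.0, 169.9]
force: [0.4, 0.6, 0.2]
grip_width: 0.0002
grasp_force: 0.0
```

>>> servo_tool(plan=[{"xyz": [-0.05,0,0],"jaw": 1,"twist": [0,0,0]},{"xyz": [-0.1,0,0],"jaw": 1,"twist": [0,0,0]},{"xyz": [-0.15,0,0],"jaw": 1,"twist": [0,0,0]},{"xyz": [-0.2,0,0],"jaw": 1,"twist": [0,0,0]},{"xyz": [-0.2,0,0],"jaw": 1,"twist": [0,0,0]}])

```text
time_s: 5.62
tool_pos: [0.5858, 0.0642, 0.2038]
tool_rot: [180.0, 0.0, 169.9]
force: [0.2, 0.2, 0.0]
grip_width: 0.0004
grasp_force: 0.0
```

>>> servo_tool(plan=[{"xyz": [-0.05,0,0],"jaw": 1,"twist": [0,0,0]},{"xyz": [-0.1,0,0],"jaw": 1,"twist": [0,0,0]},{"xyz": [-0.15,0,0],"jaw": 1,"twist": [0,0,0]},{"xyz": [-0.2,0,0],"jaw": 1,"twist": [0,0,0]},{"xyz": [-0.2,0,0],"jaw": 1,"twist": [0,0,0]}])

```text
time_s: 6.03
tool_pos: [0.587, 0.0641, 0.2036]
tool_rot: [-180.0, -0.2, 169.9]
force: [-4.5, 0.9, 3.0]
grip_width: 0.0003
grasp_force: 2.5
```

>>> servo_tool(plan=[{"xyz": [-0.05,0,0],"jaw": 1,"twist": [0,0,0]},{"xyz": [-0.1,0,0],"jaw": 1,"twist": [0,0,0]},{"xyz": [-0.1,0,0],"jaw": 1,"twist": [0,0,0]},{"xyz": [-0.1,0,0],"jaw": 1,"twist": [0,0,0]}])

```text
time_s: 6.37
tool_pos: [0.5874, 0.0641, 0.2035]
tool_rot: [-180.0, -0.3, 169.9]
force: [-6.7, 0.7, 6.1]
grip_width: 0.0004
grasp_force: 3.6
```

```bash
python3 look.py side s3
```

```text
(no output)
```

View pics/s3.png

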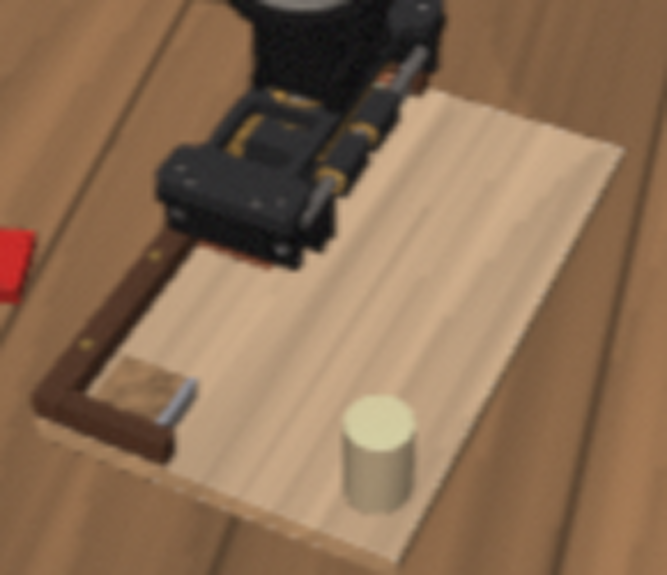

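The tile's lower edge shows along the rail at (200–272, 242–268), so it lies against the rail. Contact came at the predicted place. Now I back off, rise, and come down beside the tile on its right.

>>> servo_tool(plan=[{"xyz": [0.5,0,0],"jaw": 1,"twist": [0,0,0]},{"xyz": [1.5,0,0],"jaw": 1,"twist": [0,0,0]},{"xyz": [2,0,-1.5],"jaw": 1,"twist": [0,0,0]},{"xyz": [2,0,-3.5],"jaw": 1,"twist": [0,0,0]},{"xyz": [2,-1,-4.5],"jaw": 1,"twist": [0,0,0]},{"xyz": [1,-3,-4.5],"jaw": 1,"twist": [0,0,0]},{"xyz": [-1,-4.5,-4.5],"jaw": 1,"twist": [0,0,0]},{"xyz": [-2.9,-5,-4.5],"jaw": 1,"twist": [0,0,0]},{"xyz": [-2.9,-5,-4.5],"jaw": 1,"twist": [0,0,0]},{"xyz": [-2.9,-5,-4.5],"jaw": 1,"twist": [0,0,0]}])

```text
time_s: 7.25
tool_pos: [0.6088, 0.0078, 0.2488]
tool_rot: [-180.0, 0.1, 169.8]
force: [0.3, -0.2, -0.3]
grip_width: 0.0005
grasp_force: 0.0
```

```bash
cat > st.py <<'E'
from cell import env
o=env.get_obs();d=o['tool_pos'][:2]-[.55924,.07399];c,s=.9847,-.1743;print(o['time_s'],o['force'].round(1),o['tool_pos'].round(4),o['tool_rot'].round(1),((c*d[0]+s*d[1])*1e3).round(1),((-s*d[0]+c*d[1])*1e3).round(1))
E
python3 look.py side s4; python3 st.py
```

```text
7.3 [-0.3 -0.  -0.8] [0.6082 0.0088 0.2486] [-180.    -0.   169.9] 59.6 -55.7
```

View pics/s4.png

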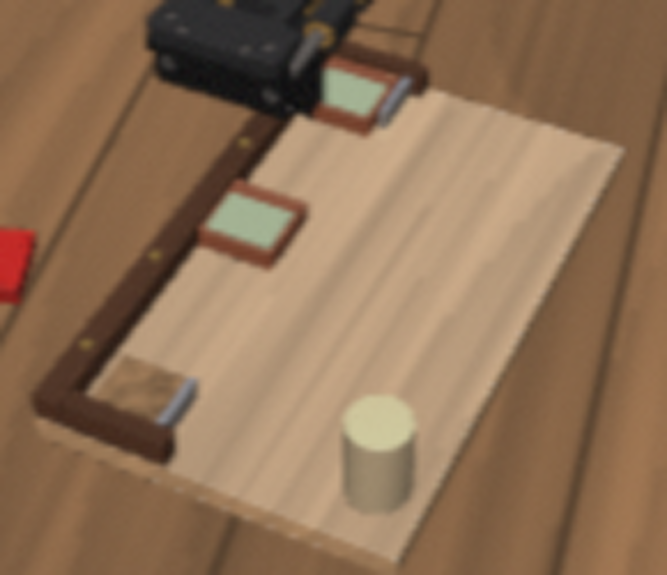

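The tile at (253,222) lies flush along the rail, and the seated tile is untouched. I'll lower beside it and slide left with a slight bias towards the rail.

>>> servo_tool(plan=[{"xyz": [0,0,1.5],"jaw": 1,"twist": [0,0,0]},{"xyz": [0,0,3],"jaw": 1,"twist": [0,0,0]},{"xyz": [0,0,4],"jaw": 1,"twist": [0,0,0]},{"xyz": [0,0,4.5],"jaw": 1,"twist": [0,0,0]},{"xyz": [0,0,4.5],"jaw": 1,"twist": [0,0,0]},{"xyz": [0,0,4.5],"jaw": 1,"twist": [0,0,0]},{"xyz": [0,0.3,4.5],"jaw": 1,"twist": [0,0,0]},{"xyz": [0,0.6,4.5],"jaw": 1,"twist": [0,0,0]},{"xyz": [0,0.9,4.5],"jaw": 1,"twist": [0,0,0]},{"xyz": [0,1.2,4.5],"jaw": 1,"twist": [0,0,0]}])

```text
time_s: 8.13
tool_pos: [0.6109, 0.0218, 0.2043]
tool_rot: [180.0, 0.1, 169.9]
force: [0.6, 0.4, -0.0]
grip_width: 0.0005
grasp_force: 0.0
```

>>> servo_tool(plan=[{"xyz": [0,0.3,0],"jaw": 1,"twist": [0,0,0]},{"xyz": [-0.02,0.6,0],"jaw": 1,"twist": [0,0,0]},{"xyz": [-0.03,0.9,0],"jaw": 1,"twist": [0,0,0]},{"xyz": [-0.04,1.2,0],"jaw": 1,"twist": [0,0,0]},{"xyz": [-0.05,1.5,0],"jaw": 1,"twist": [0,0,0]},{"xyz": [-0.06,1.8,0],"jaw": 1,"twist": [0,0,0]},{"xyz": [-0.07,2.1,0],"jaw": 1,"twist": [0,0,0]},{"xyz": [-0.08,2.4,0],"jaw": 1,"twist": [0,0,0]},{"xyz": [-0.09,2.7,0],"jaw": 1,"twist": [0,0,0]},{"xyz": [-0.1,3.0,0],"jaw": 1,"twist": [0,0,0]}])

```text
time_s: 8.97
tool_pos: [0.6169, 0.0509, 0.2037]
tool_rot: [180.0, -0.0, 169.9]
force: [0.1, 0.2, 0.2]
grip_width: 0.0005
grasp_force: 0.2
```

>>> servo_tool(plan=[{"xyz": [-0.01,0.3,0],"jaw": 1,"twist": [0,0,0]},{"xyz": [-0.02,0.6,0],"jaw": 1,"twist": [0,0,0]},{"xyz": [-0.03,0.9,0],"jaw": 1,"twist": [0,0,0]},{"xyz": [-0.04,1.2,0],"jaw": 1,"twist": [0,0,0]},{"xyz": [-0.05,1.5,0],"jaw": 1,"twist": [0,0,0]},{"xyz": [-0.06,1.8,0],"jaw": 1,"twist": [0,0,0]},{"xyz": [-0.07,2.1,0],"jaw": 1,"twist": [0,0,0]},{"xyz": [-0.08,2.4,0],"jaw": 1,"twist": [0,0,0]},{"xyz": [-0.09,2.7,0],"jaw": 1,"twist": [0,0,0]},{"xyz": [-0.1,3.0,0],"jaw": 1,"twist": [0,0,0]}])

```text
time_s: 9.8
tool_pos: [0.6232, 0.0802, 0.2038]
tool_rot: [180.0, 0.0, 169.9]
force: [-1.5, -0.9, -0.1]
grip_width: 0.0005
grasp_force: 0.2
```

```bash
python3 st.py; python3 look.py side s5
```

```text
9.8 [-1.5 -0.9 -0.1] [0.6232 0.0802 0.2038] [180.    0.  169.9] 61.9 17.3
```

View pics/s5.png

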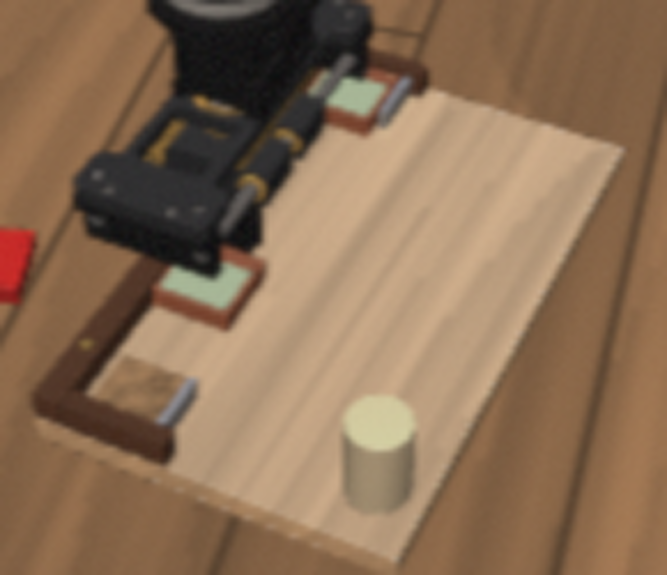

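The tile at (210,285) is still flush with the rail and ahead of the finger. Finger y is 17 mm and home is expected near 88 mm, so I continue.

>>> servo_tool(plan=[{"xyz": [-0.01,0.3,0],"jaw": 1,"twist": [0,0,0]},{"xyz": [-0.02,0.6,0],"jaw": 1,"twist": [0,0,0]},{"xyz": [-0.03,0.9,0],"jaw": 1,"twist": [0,0,0]},{"xyz": [-0.04,1.2,0],"jaw": 1,"twist": [0,0,0]},{"xyz": [-0.05,1.5,0],"jaw": 1,"twist": [0,0,0]},{"xyz": [-0.06,1.8,0],"jaw": 1,"twist": [0,0,0]},{"xyz": [-0.07,2.1,0],"jaw": 1,"twist": [0,0,0]},{"xyz": [-0.08,2.4,0],"jaw": 1,"twist": [0,0,0]},{"xyz": [-0.09,2.7,0],"jaw": 1,"twist": [0,0,0]},{"xyz": [-0.1,3.0,0],"jaw": 1,"twist": [0,0,0]}])

```text
time_s: 10.68
tool_pos: [0.6294, 0.1096, 0.2038]
tool_rot: [180.0, 0.0, 169.9]
force: [-0.9, 0.0, 0.2]
grip_width: 0.0002
grasp_force: 0.2
```

>>> servo_tool(plan=[{"xyz": [-0.01,0.3,0],"jaw": 1,"twist": [0,0,0]},{"xyz": [-0.02,0.6,0],"jaw": 1,"twist": [0,0,0]},{"xyz": [-0.03,0.9,0],"jaw": 1,"twist": [0,0,0]},{"xyz": [-0.04,1.2,0],"jaw": 1,"twist": [0,0,0]},{"xyz": [-0.05,1.5,0],"jaw": 1,"twist": [0,0,0]},{"xyz": [-0.06,1.8,0],"jaw": 1,"twist": [0,0,0]},{"xyz": [-0.07,2.1,0],"jaw": 1,"twist": [0,0,0]},{"xyz": [-0.08,2.4,0],"jaw": 1,"twist": [0,0,0]},{"xyz": [-0.09,2.7,0],"jaw": 1,"twist": [0,0,0]},{"xyz": [-0.1,3.0,0],"jaw": 1,"twist": [0,0,0]}])

```text
time_s: 11.52
tool_pos: [0.6356, 0.1389, 0.2038]
tool_rot: [180.0, 0.0, 169.9]
force: [-0.4, 0.1, 0.2]
grip_width: 0.0003
grasp_force: 0.2
```

>>> servo_tool(plan=[{"xyz": [-0.01,0.1,0],"jaw": 1,"twist": [0,0,0]},{"xyz": [-0.02,0.2,0],"jaw": 1,"twist": [0,0,0]},{"xyz": [-0.03,0.3,0],"jaw": 1,"twist": [0,0,0]},{"xyz": [-0.03,0.4,0],"jaw": 1,"twist": [0,0,0]},{"xyz": [-0.03,0.5,0],"jaw": 1,"twist": [0,0,0]},{"xyz": [-0.03,0.6,0],"jaw": 1,"twist": [0,0,0]},{"xyz": [-0.03,0.7,0],"jaw": 1,"twist": [0,0,0]},{"xyz": [-0.03,0.7,0],"jaw": 1,"twist": [0,0,0]}])

```text
time_s: 12.18
tool_pos: [0.6372, 0.1458, 0.2038]
tool_rot: [180.0, 0.0, 169.9]
force: [-0.1, -0.4, -0.0]
grip_width: 0.0006
grasp_force: 0.0
```

```bash
python3 st.py
```

```text
12.1833 [-0.1 -0.4 -0. ] [0.6372 0.1458 0.2038] [180.    0.  169.9] 64.2 84.3
```

>>> servo_tool(plan=[{"xyz": [0,0.1,0],"jaw": 1,"twist": [0,0,0]},{"xyz": [0,0.2,0],"jaw": 1,"twist": [0,0,0]},{"xyz": [0,0.3,0],"jaw": 1,"twist": [0,0,0]},{"xyz": [0,0.3,0],"jaw": 1,"twist": [0,0,0]}])

```text
time_s: 12.52
tool_pos: [0.6376, 0.1487, 0.2038]
tool_rot: [180.0, 0.0, 169.9]
force: [0.5, 0.1, -0.1]
grip_width: 0.0004
grasp_force: 0.0
```

>>> servo_tool(plan=[{"xyz": [0,0.05,0],"jaw": 1,"twist": [0,0,0]},{"xyz": [0,0.1,0],"jaw": 1,"twist": [0,0,0]},{"xyz": [0,0.1,0],"jaw": 1,"twist": [0,0,0]}])

```text
time_s: 12.77
tool_pos: [0.6378, 0.1495, 0.2038]
tool_rot: [180.0, 0.0, 169.9]
force: [-0.2, -1.6, 0.1]
grip_width: 0.0005
grasp_force: 0.0
```

>>> servo_tool(plan=[{"xyz": [0,0.05,0],"jaw": 1,"twist": [0,0,0]},{"xyz": [0,0.1,0],"jaw": 1,"twist": [0,0,0]},{"xyz": [0,0.1,0],"jaw": 1,"twist": [0,0,0]}])

```text
time_s: 13.02
tool_pos: [0.638, 0.1505, 0.2038]
tool_rot: [180.0, 0.0, 169.9]
force: [0.0, 0.3, -0.4]
grip_width: 0.0004
grasp_force: 0.1
```

>>> servo_tool(plan=[{"xyz": [0,0.05,0],"jaw": 1,"twist": [0,0,0]},{"xyz": [0,0.1,0],"jaw": 1,"twist": [0,0,0]},{"xyz": [0,0.15,0],"jaw": 1,"twist": [0,0,0]},{"xyz": [0,0.15,0],"jaw": 1,"twist": [0,0,0]}])

```text
time_s: 13.35
tool_pos: [0.6382, 0.1521, 0.2038]
tool_rot: [180.0, 0.0, 169.9]
force: [-0.1, 1.1, -0.6]
grip_width: 0.0
grasp_force: 0.0
```

>>> servo_tool(plan=[{"xyz": [0,0.05,0],"jaw": 1,"twist": [0,0,0]},{"xyz": [0,0.1,0],"jaw": 1,"twist": [0,0,0]},{"xyz": [0,0.15,0],"jaw": 1,"twist": [0,0,0]},{"xyz": [0,0.15,0],"jaw": 1,"twist": [0,0,0]}])

```text
time_s: 13.68
tool_pos: [0.6385, 0.1535, 0.2038]
tool_rot: [180.0, 0.0, 169.9]
force: [-0.2, -0.8, -0.5]
grip_width: 0.0003
grasp_force: 0.0
```

>>> servo_tool(plan=[{"xyz": [0,0.05,0],"jaw": 1,"twist": [0,0,0]},{"xyz": [0,0.1,0],"jaw": 1,"twist": [0,0,0]},{"xyz": [0,0.15,0],"jaw": 1,"twist": [0,0,0]},{"xyz": [0,0.15,0],"jaw": 1,"twist": [0,0,0]}])

```text
time_s: 14.02
tool_pos: [0.6388, 0.155, 0.2038]
tool_rot: [180.0, 0.0, 169.9]
force: [0.1, -0.3, -0.3]
grip_width: 0.0003
grasp_force: 0.0
```

>>> servo_tool(plan=[{"xyz": [0,0.05,0],"jaw": 1,"twist": [0,0,0]},{"xyz": [0,0.1,0],"jaw": 1,"twist": [0,0,0]},{"xyz": [0,0.1,0],"jaw": 1,"twist": [0,0,0]},{"xyz": [0,0.1,0],"jaw": 1,"twist": [0,0,0]}])

```text
time_s: 14.35
tool_pos: [0.6389, 0.156, 0.2037]
tool_rot: [180.0, -0.0, 169.9]
force: [-0.0, -0.4, 0.4]
grip_width: 0.0005
grasp_force: 0.0
```

>>> servo_tool(plan=[{"xyz": [0,0.05,0],"jaw": 1,"twist": [0,0,0]},{"xyz": [0,0.1,0],"jaw": 1,"twist": [0,0,0]},{"xyz": [0,0.1,0],"jaw": 1,"twist": [0,0,0]},{"xyz": [0,0.1,0],"jaw": 1,"twist": [0,0,0]}])

```text
time_s: 14.68
tool_pos: [0.6391, 0.1569, 0.2038]
tool_rot: [180.0, 0.0, 169.9]
force: [0.3, 0.3, 0.6]
grip_width: 0.0003
grasp_force: 0.0
```

>>> servo_tool(plan=[{"xyz": [0,0.05,0],"jaw": 1,"twist": [0,0,0]},{"xyz": [0,0.1,0],"jaw": 1,"twist": [0,0,0]},{"xyz": [0,0.1,0],"jaw": 1,"twist": [0,0,0]},{"xyz": [0,0.1,0],"jaw": 1,"twist": [0,0,0]}])

```text
time_s: 15.02
tool_pos: [0.6393, 0.1578, 0.2038]
tool_rot: [180.0, 0.0, 169.9]
force: [0.5, 0.7, -0.2]
grip_width: 0.0007
grasp_force: 0.1
```

>>> servo_tool(plan=[{"xyz": [0,0.05,0],"jaw": 1,"twist": [0,0,0]},{"xyz": [0,0.1,0],"jaw": 1,"twist": [0,0,0]},{"xyz": [0,0.1,0],"jaw": 1,"twist": [0,0,0]},{"xyz": [0,0.1,0],"jaw": 1,"twist": [0,0,0]}])

```text
time_s: 15.35
tool_pos: [0.6394, 0.158, 0.2038]
tool_rot: [-179.9, -0.0, 169.9]
force: [-1.3, -3.0, 0.9]
grip_width: 0.0003
grasp_force: 1.5
```

>>> servo_tool(plan=[{"xyz": [0,0.05,0],"jaw": 1,"twist": [0,0,0]},{"xyz": [0,0.1,0],"jaw": 1,"twist": [0,0,0]},{"xyz": [0,0.1,0],"jaw": 1,"twist": [0,0,0]},{"xyz": [0,0.1,0],"jaw": 1,"twist": [0,0,0]}])

```text
time_s: 15.68
tool_pos: [0.6395, 0.1583, 0.2037]
tool_rot: [-179.9, -0.0, 169.9]
force: [-2.3, -4.3, 2.2]
grip_width: 0.0007
grasp_force: 2.7
```

```bash
python3 - <<'E'
from cell import env
import numpy as np
from h import *
j=[.55924,.07399,-.0025,-.1752]
a=env.read_camera("side")["img"].astype(int)
# pale-green glaze pixels near pocket
m=(a[:,:,1]>a[:,:,0]+8)&(a[:,:,1]>110); m[:215]=0; m[285:]=0; m[:,:215]=0; m[:,290:]=0
ys,xs=np.nonzero(m); print(len(xs),xs.min() if len(xs) else 0,xs.max() if len(xs) else 0,ys.min() if len(xs) else 0,ys.max() if len(xs) else 0)
for y in (121.5,125.5): print(y,proj("side",world(j,[(61.5+u,y+v,29) for u in(-22.5,22.5) for v in(-22.5,22.5)])).round(1).tolist())
cv2.imwrite("pics/s6.png",cv2.resize(a[215:285,200:300,::-1].astype(np.uint8),None,fx=8,fy=8,interpolation=cv2.INTER_CUBIC))
E
python3 st.py
```

```text
84 229 246 259 269
121.5 [[253.3, 257.5], [243.7, 271.1], [236.7, 251.4], [226.7, 264.5]]
125.5 [[252.4, 258.7], [242.8, 272.3], [235.8, 252.5], [225.8, 265.7]]
15.7333 [-2.7 -4.3  2.7] [0.6395 0.1583 0.2038] [-179.9   -0.   169.9] 64.3 97.0
```

A force of 4–5 N came up along the rail, which is the stop. I'll add one small push, then back off and look.

>>> servo_tool(plan=[{"xyz": [0,0.1,0],"jaw": 1,"twist": [0,0,0]},{"xyz": [0,0.1,0],"jaw": 1,"twist": [0,0,0]},{"xyz": [0,0.1,0],"jaw": 1,"twist": [0,0,0]}])

```text
time_s: 15.98
tool_pos: [0.6396, 0.1585, 0.2038]
tool_rot: [-179.8, -0.1, 169.8]
force: [-2.5, -5.3, 3.2]
grip_width: 0.0005
grasp_force: 3.4
```

>>> servo_tool(plan=[{"xyz": [0,-0.5,0],"jaw": 1,"twist": [0,0,0]},{"xyz": [0,-1.5,0],"jaw": 1,"twist": [0,0,0]},{"xyz": [0,-2.5,0],"jaw": 1,"twist": [0,0,0]},{"xyz": [0,-2.5,-2],"jaw": 1,"twist": [0,0,0]},{"xyz": [0,-2.5,-5],"jaw": 1,"twist": [0,0,0]},{"xyz": [0,-5.5,-8],"jaw": 1,"twist": [0,0,0]},{"xyz": [0,-8.5,-11],"jaw": 1,"twist": [0,0,0]},{"xyz": [0,-11.5,-13],"jaw": 1,"twist": [0,0,0]},{"xyz": [0,-11.5,-13],"jaw": 1,"twist": [0,0,0]},{"xyz": [0,-11.5,-13],"jaw": 1,"twist": [0,0,0]}])

```text
time_s: 16.82
tool_pos: [0.6199, 0.0439, 0.3361]
tool_rot: [179.9, 0.2, 169.6]
force: [-0.3, 1.2, 1.1]
grip_width: 0.0001
grasp_force: 0.0
```

```bash
python3 - <<'E'
from cell import env
import numpy as np
from h import *
j=[.55924,.07399,-.0025,-.1752]
ims=[]
for n,(x0,y0) in (("side",(210,225)),("top",(190,140))):
    a=env.read_camera(n)["img"][:,:,::-1]
    ims.append(cv2.resize(a[y0:y0+60,x0:x0+60],None,fx=6.6,fy=6.6,interpolation=cv2.INTER_CUBIC))
    print(n,((proj(n,world(j,[(61.5+u,125.5+v,29) for u in(-22.5,22.5) for v in(-22.5,22.5)]))-[x0,y0]+.5)*6.6-.5).round().tolist())
cv2.imwrite("pics/fin.png",np.hstack(ims))
E
python3 st.py
```

```text
side [[283.0, 225.0], [219.0, 315.0], [173.0, 184.0], [107.0, 272.0]]
top [[206.0, 251.0], [84.0, 222.0], [239.0, 133.0], [118.0, 105.0]]
16.9167 [-0.4  0.7  0.9] [0.6194 0.048  0.3334] [179.9  -0.  169.9] 63.8 -15.1
```

View pics/fin.png

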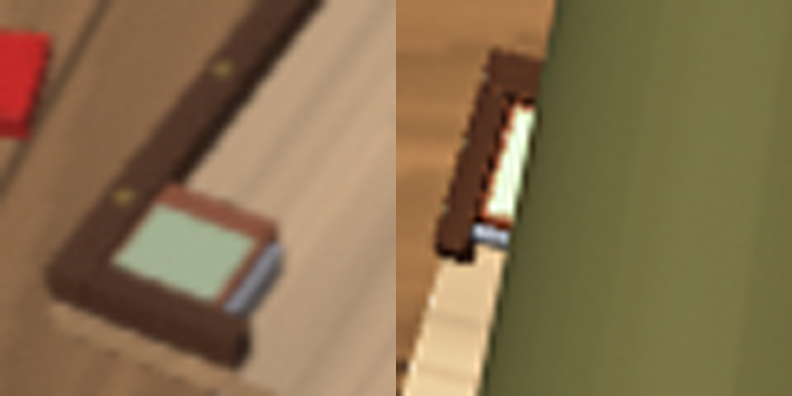

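The tile at crop (190,245) sits in the pocket, tight against the rail and the end stop. The top crop shows no board between its edge near (484,218) and the stop. The corners match the predicted home pose, and the gripper is clear.

```bash
python3 -c "
from cell import env
print(env.sign_off())"
```

```text
the job is handed in; nothing more can be done
None
```

I pushed the tile to the rail, slid it along into the left pocket until the stop pushed back with about 5 N, and handed the job in about 17 s into the 48 s limit. Camera crops show it home, but no verdict came back.

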